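Pop open the latch test jig and load a latch body

ROBOT

A 6-joint arm with a two-finger parallel gripper is mounted at the origin on the work surface. World frame = base frame: x ahead of the robot, y to its left, z up, the work surface at z = 0. Lengths are in m, angles in rad, forces in N, time in s.
With the tool pointing down it reaches from about 0.375 to 0.9 m from the base axis. Payload 3.1 kg.
Tool frame: the origin (TCP) lies where the fingers leave the gripper's body, on its centre line; the fingertips stand 73 mm ahead of it and the grasp point (between the pads) lies 54 mm ahead of it; z points along the fingers, y is the line along which they close (so a half turn about z gives the same grasp; the last joint's range is limited). The gripper opens to 85 mm and grips with 20 to 120 N. Pads are 22 mm wide; open, the fingers measure 114 mm over their backs; the gripper's body (76 mm by 85 mm) begins 54 mm behind the grasp point. The pads swing forward as they close: fully open they stand 13 mm farther back than shut.
Start: joints at [-1.496, 0.527, 1.433, -0, 1.181, -0.178], TCP at [0.156, -0.605, 0.304] pointing down, gripper open.
Joint ranges: [-3.08, 3.08], [-0.75, 2.2], [0.22, 2.44], [-1.43, 4.57], [0, 2.65], [-2.85, 2.85]. Speed limits (rad/s): [2.79, 2.79, 3.14, 3.14, 3.14, 3.14].

INTERFACE

Orientations are given as a unit quaternion [x, y, z, w].
In Python, from station import manip gives the robot as it stands.
- The arm moves only by the shell command python3 -m crank 'ROWS' [FORCE]. ROWS is JSON, a list of rows, each an object with "dp": the shift along the tool's x, y, z normalised to -1 to 1, where 1 is 50 cm, a list of three; "delta_rot": the turn, a rotation vector about the tool's x, y, z normalised to -1 to 1, where 1 is 2 pi rad, a list of three; "fingers": the opening, from -1 (shut) to 1 (fully open). A call has 1 to 12 rows; each row shifts and turns the commanded pose from where the row before left it, along the tool's axes as they then stand; what a row does not reach is not made up. A row lasts 1/12 s, in which the tool goes at most 41.7 mm and 7.16 degrees, less where a joint would pass 70% of its speed; a pose out of reach is approached as far as the arm can. A call with a number of a shift or a turn outside -1 to 1 is refused whole. A call with a gripper value outside its range is refused whole. The fingers move at their own pace and stop on an object; FORCE is the grip in N (left out, the last holds). Time passes only in rows, so rows that do not move let the fingers close. It gives the time, the measured TCP pose, the force, the opening and the grip force at its end, in the units of the state.
- manip.sense(): the state, without advancing time (a new reading comes with each control period).
- manip.snapshot(name): name is "scene" or "top"; returns (picture, depth): 384x512x3 uint8, red, green, blue; 384x512 float32, m along the optical axis (not along the pixel's ray), 0 where there is no reading.
- manip.camera_model(name): a dict with "fx", "fy", "cx", "cy" (pixels), "origin" and "attitude" of the camera in the world. Camera axes: x right, y up, looking along -z (the intrinsics and any distortion apply to the point x, -y, -z); pixel columns grow to the right and rows downward; lengths in m; the calibration is good to about 2 mm. A picture is of the moment at which its call begins. camera_model takes no time and is no camera call.
- manip.sign_off(): hands the job in; it is judged then, once.
The state is a dict: "t": time; "q": joint angles; "qd": joint speeds; "tau": joint torques, N m; "tcp_pos": TCP position; "tool_rot": TCP orientation; "force": force on the tool from outside, world axes, zero at the start; "ft_torque": the same for the moment, N m; "finger_gap": opening from 0.0 (shut) to 1.0 (fully open); "gripper_force": force on a finger pad.
Only numpy, scipy, OpenCV 4.12 (cv2) and the standard library are available. Lean on these libraries where they do the work, as an engineer would, in place of code of your own. Each camera call takes 0.05 s, during which the arm holds its last target. There are 200 camera calls.

TASK

Press the release button on the sloped nose of the latch test jig so that its lid springs fully open, then pick up the loose latch body and set it down flat in the open jig's nest without dropping it. Leave the lid open, let go, and leave the springs, the pin and the mallet where they lie.

Things in the scene. Friction and masses are not known exactly. Their poses are not given: they have to be found in the camera images.
- jig: grey cast test jig fixed to the shelf, 140 (x) x 160 (y) mm, 90 mm high without its lid. Origin: centre of its underside; z up. Its -x side is the front, with a sloped nose 130 mm wide (out to x = -120 mm) bearing the release button; the lid hinges at +x. Under the lid is an open nest, inside 120 (x) x 140 (y) mm, 18 mm deep: floor 72 mm, rim 90 mm above the shelf
- guard (a point): middle of the outer of two level, fixed 8 mm steel guard bars along the jig's y over the button: bar axes 134 mm above the shelf at jig x = -111 and -95 mm, on posts at x = -80, y = +-58 mm. Axes as the jig's. They block the button from straight above: press with a tilted tool along the button's axis, which passes about 25 mm clear below and in front of this bar
- nest (a point): centre of the nest's floor, 72 mm above the shelf; axes as the jig's
- release_top (a point): centre of the outer face of the release button, a plain round steel button 30 mm across standing 14 mm proud of the sloped nose. Its z axis points straight out of the button: 40 degrees from vertical, leaning to the jig's -x (front) side; its y axis is the jig's y. Press along its -z
- release (a joint): travel of the button, m: 0 out, 0.008 fully in; the catch lets the lid go at about 0.005. Spring force 2 N at the start, about 4 N at the release point, 5.2 N fully in. It springs back
- lid (a joint): opening angle of the lid, rad: 0 shut and caught, 1.75 at its stop (leaning a little past upright behind the nest). A spring throws it open in about a second once the button is pressed and keeps it open. The lid is a shell 140 x 160 x 30 mm; shut, its top is 120 mm above the shelf; open, it reaches 240 mm
- lid_edge (a point): middle of the lid's front (free) edge, 144 mm from the hinge line; the hinge line lies at jig x = 74 mm, 90 mm above the shelf, along y
- latch_body: the loose grey latch body, 0.25 to 0.5 kg: a flat base 100 (x) x 50 (y) x 14 mm with a boss 60 (x) x 26 (y) mm standing on its middle, 42 mm high in all. Origin: centre of its underside, z up. Grip the boss across its 26 mm width (along y), from above. It may lie at any yaw in the nest
- spring0: lying coil spring, painted yellow, 70 mm long, 25 mm across; bystander, origin under its middle, x along the coil
- spring1: second coil spring, the same as spring0; bystander
- pin: brass pin lying down, 100 mm long, 14 mm thick with 18 mm collars; bystander, origin under its middle, x along the pin
- mallet: mallet lying down, red wooden head 110 x 60 x 60 mm, round handle 22 mm thick reaching 220 mm along its -y; bystander, origin under the middle of the head

How it is judged:
By the outcome, as a careful person would: the job done as asked, in the order asked, and still so for the second after the job is handed in, with the robot touching nothing.
It also fails if it takes over 56 s, if anything falls off the work surface, if the arm or the gripper's body presses on something with over 40 N, if the wrist force passes 120 N, or if a joint passes its speed limit or range.

## Working session

There is one attempt and no reset: what is moved stays moved. The work goes in short steps, Python scripts to look and compute and a shell command to move; the robot and the scene stay as the last step left them, time stands still between calls to the robot, and variables do not carry over. Pictures are saved under pics/ and viewed, at most 10 in all, crops included, and the job is handed in when it is done.

```bash
ls; mkdir -p pics; cat > h.py <<'E'
import numpy as np, cv2
from scipy.spatial.transform import Rotation as R
from station import manip
def snap(name,f):
    p,d=manip.snapshot(name); cv2.imwrite(f'pics/{f}.png',p[:,:,::-1]); np.save(f'pics/{f}.npy',d); return p,d
def cloud(name,d):
    m=manip.camera_model(name); v,u=np.mgrid[:384,:512]
    P=np.stack([(u-m['cx'])/m['fx']*d,-(v-m['cy'])/m['fy']*d,-d],-1)
    A=np.array(m['attitude']); A=R.from_quat(A).as_matrix() if A.size==4 else A
    return P@A.T+np.array(m['origin'])
E
python3 - <<'E'
from h import *
for n in('top','scene'):
    p,d=snap(n,n+'0'); print(manip.camera_model(n))
print(manip.sense())
a=cv2.imread('pics/top0.png');b=cv2.imread('pics/scene0.png')
cv2.imwrite('pics/both.png',cv2.resize(np.hstack([a,b]),(800,300)))
E
```

```text
pics
{'fx': 450.52361889916045, 'fy': 450.52361889916045, 'cx': 257.32128204071824, 'cy': 195.285475220138, 'origin': array([0.44750091, 0.07347438, 1.23088156]), 'attitude': array([-0.05243473,  0.06414931,  0.71088466, -0.69841138])}
{'fx': 455.40398757419405, 'fy': 455.40398757419405, 'cx': 256.2420465415981, 'cy': 186.66341455597836, 'origin': array([ 1.11252651, -0.40096828,  1.1077941 ]), 'attitude': array([0.27650024, 0.114066  , 0.38516502, 0.87303177])}
{'t': 0.1, 'q': array([-1.49651484e+00,  5.28391745e-01,  1.43380497e+00,  1.00800381e-05,
        1.18138402e+00, -1.78544436e-01]), 'qd': array([ 4.00829911e-05, -2.72032170e-03, -1.49516975e-03,  8.90273444e-04,
       -1.05411383e-03, -1.74867100e-03]), 'tau': array([-6.57781652e-05, -4.43304241e+01, -1.78586680e+01, -2.10934577e-04,
        3.85172243e-03,  2.06181721e-05]), 'tcp_pos': array([ 0.15630315, -0.60461003,  0.30301013]), 'tool_rot': array([ 9.92020268e-01,  1.26074580e-01,  5.64516273e-05, -9.92444334e-04]), 'force': array([-0.74342927, -0.45717384,  0.89880251]), 'ft_torque': array([-0.00268495,  0.00424083, -0.03429395]), 'gripper_force': 0.0, 'finger_gap': 0.9960307073808969}
```

View pics/top0.png

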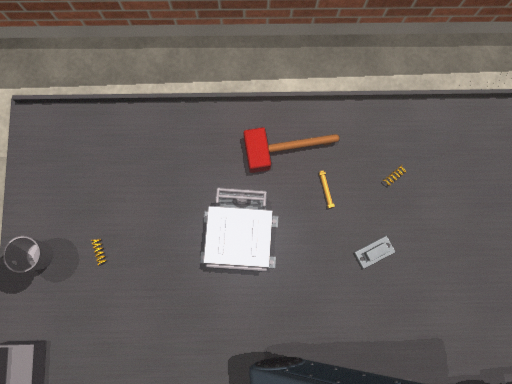

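View pics/scene0.png

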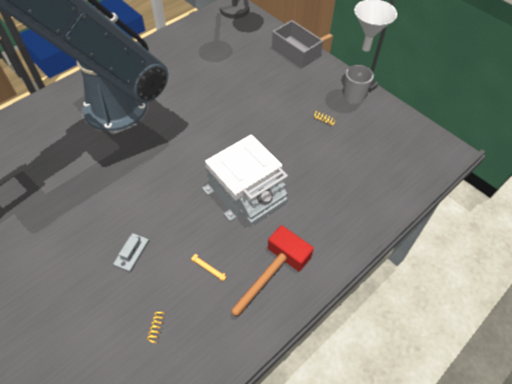

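The top view shows the jig at about (239,237) with its nose pointing up the image, away from the robot. The latch body is at (375,252), the mallet at (258,148), the pin at (327,190), and the springs at (99,252) and (395,176). The scene view confirms the button under the bars at about (265,195).

```bash
cat > m.py <<'E'
from h import *
out=[]
for n in('top','scene'):
    d=np.load(f'pics/{n}0.npy'); P=cloud(n,d); im=cv2.imread(f'pics/{n}0.png')
    X,Y,Z=P[...,0],P[...,1],P[...,2]; ok=d>0
    f=ok&(abs(Z)<.02)&(X>.3)&(X<.8)&(Y>-.4)&(Y<.4); print(n,'floor',np.median(Z[f]))
    def rect(mask,lab):
        k,L,S,_=cv2.connectedComponentsWithStats(mask.astype(np.uint8))
        for i in range(1,k):
            if S[i,4]<25: continue
            q=P[L==i]; r=cv2.minAreaRect((q[:,:2]*1000).astype(np.float32))
            print(lab,S[i,4],np.round(r[0],1),np.round(r[1],1),round(r[2],1),'z',np.round(np.percentile(q[:,2],[5,50,95]),4))
    reg=ok&(X>.3)&(X<.8)&(Y>-.45)&(Y<.5)
    rect(reg&(Z>.112)&(Z<.128),'lid/bars'); rect(reg&(Z>.128)&(Z<.145),'bars')
    rect(reg&(Z>.008)&(Z<.06)&(Y<-.1),'low'); rect(reg&(Z>.035)&(Z<.05)&(Y<-.1),'boss')
E
python3 m.py; python3 - <<'E'
from h import *
a=cv2.imread('pics/scene0.png')[125:230,190:310]; b=cv2.imread('pics/top0.png')[180:285,190:310]
cv2.imwrite('pics/crop.png',cv2.resize(np.hstack([a,b]),(800,350),interpolation=cv2.INTER_CUBIC))
E
```

```text
top floor -0.0006126558176692276
lid/bars 3664 [531.5 102.4] [159.9 140.3] 85.0 z [0.1173 0.1209 0.1252]
bars 385 [626.8  94.3] [124.1  38.3] 85.2 z [0.1323 0.1363 0.1397]
low 126 [ 795.3 -137.5] [15.1 73.9] 5.0 z [0.0279 0.0374 0.0424]
low 203 [ 665.1 -138.4] [105.   17.8] 12.7 z [0.0094 0.0143 0.0195]
low 41 [ 701.2 -332.6] [24.  29.9] 38.1 z [0.0094 0.0197 0.0256]
low 692 [ 490.4 -262.2] [ 50.1 100.7] 26.1 z [0.0097 0.0156 0.0436]
boss 78 [ 795.4 -135.3] [13.1 69.5] 3.7 z [0.0358 0.0388 0.0428]
boss 232 [ 490.4 -262.1] [26.4 59.8] 24.7 z [0.0372 0.041  0.0451]
scene floor -4.995850120992351e-05
lid/bars 2445 [538.8 102.1] [162.4 157.2] 85.2 z [0.1169 0.1212 0.1253]
bars 311 [630.1  92.1] [124.4  41.3] 82.0 z [0.1325 0.1368 0.1405]
low 680 [ 493.1 -262. ] [ 52.4 102.9] 25.4 z [0.0108 0.0169 0.044 ]
low 226 [ 667.7 -139.4] [106.7  19.1] 11.4 z [0.0097 0.0148 0.0189]
low 75 [ 794.8 -136.1] [10.4 71.8] 0.9 z [0.0335 0.0386 0.0437]
low 55 [ 697.7 -324.7] [23.9 29.9] 37.9 z [0.0101 0.0205 0.0258]
boss 230 [ 493.9 -262.6] [29.  59.8] 23.8 z [0.0369 0.0417 0.0452]
boss 66 [ 797.2 -134.9] [10.1 69.1] 4.8 z [0.0362 0.0391 0.0439]
```

View pics/crop.png

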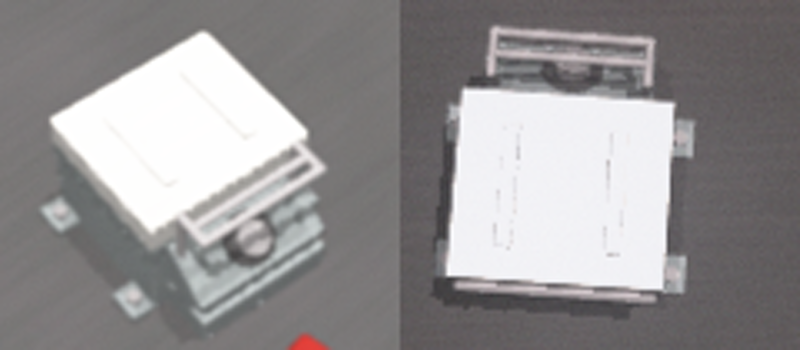

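The crop shows the button as a dark round face just below and outside the bars, at about scene px (227,159). I'll extract the points around it in the jig frame.

```bash
cat >> h.py <<'E'
J0=np.array([.5325,.102,0]); a=np.radians(175)
RJ=R.from_euler('z',a).as_matrix()
n=np.array([-np.sin(np.radians(40)),0,np.cos(np.radians(40))]); p=np.array([-n[2],0,n[0]])
E
python3 - <<'E'
from h import *
for nm in('scene','top'):
    d=np.load(f'pics/{nm}0.npy'); P=(cloud(nm,d)-J0)@RJ*1000   # jig coords
    m=(d>0)&(P[...,0]<-70)&(P[...,0]>-150)&(abs(P[...,1])<80)&(P[...,2]>25)&(P[...,2]<150)
    q=P[m]; N=q@n; pp=q@p
    print(nm,'hist n (|y|<14)',*np.histogram(N[abs(q[:,1])<14],np.arange(80,190,5)))
    for lo in range(-40,41,4):
        s=(abs(q[:,1]-lo)<2)&(N<150)
        if nm=='scene':print(lo,sorted([(int(b),int(c)) for b,c in zip(pp[s],N[s])]))
    b=(q[:,2]>128); print('bars x',np.percentile(q[b,0],[2,98]),'y',np.percentile(q[b,1],[2,98]))
    r=cv2.imread(f'pics/{nm}0.png')
d=np.load('pics/top0.npy');P=cloud('top',d);im=cv2.imread('pics/top0.png').astype(int)
m=(im[...,2]>110)&(im[...,1]<60)&(P[...,2]>.03)&(P[...,0]<.9);q=P[m];print('mallet head',q.min(0),q.max(0))
E
```

```text
scene hist n (|y|<14) [ 0  0  8 30  4  4 36 38 22 76 22  5  0  0  0  0  4 23  5 23  4] [ 80  85  90  95 100 105 110 115 120 125 130 135 140 145 150 155 160 165
 170 175 180 185]
-40 [(-17, 130), (-14, 127), (-11, 124), (8, 114), (18, 114), (20, 114), (23, 114), (26, 115), (29, 113), (33, 115), (34, 118), (36, 112), (36, 117), (39, 113), (42, 114), (43, 115), (45, 110), (46, 112), (46, 117), (49, 110), (52, 115), (53, 118), (54, 114), (55, 116), (65, 95), (69, 93), (70, 98), (72, 100), (75, 96)]
-36 [(-23, 140), (-20, 136), (-16, 131), (-12, 124), (-9, 121), (3, 110), (3, 117), (4, 116), (6, 116), (18, 110), (18, 116), (21, 114), (24, 112), (25, 113), (27, 114), (30, 114), (32, 112), (34, 112), (36, 115), (37, 117), (39, 117), (46, 114), (49, 113), (50, 116), (54, 111), (55, 119), (56, 111), (64, 92), (66, 94), (66, 98), (71, 98), (76, 97)]
-32 [(-24, 140), (-21, 136), (-19, 136), (-12, 125), (-8, 121), (2, 111), (2, 117), (5, 115), (6, 116), (8, 111), (18, 114), (19, 115), (23, 110), (24, 114), (26, 113), (28, 110), (29, 112), (32, 115), (34, 110), (35, 110), (37, 113), (38, 115), (4
[... 6547 characters left out ...]
125), (11, 114), (15, 116), (17, 115), (18, 116), (21, 114), (24, 112), (24, 117), (27, 114), (28, 115), (31, 114), (33, 114), (35, 115), (36, 113), (37, 113), (40, 112), (41, 114), (44, 111), (44, 117), (45, 116), (48, 113), (53, 111), (54, 114), (56, 115), (64, 95), (67, 94), (69, 94), (69, 99), (74, 97)]
bars x [-116.71174546  -81.11458446] y [-59.39813179  60.276246  ]
top hist n (|y|<14) [ 0  0  0  0  0  2 35 33 23 25  0  0  0  0  0  1 16 21 15 22  0] [ 80  85  90  95 100 105 110 115 120 125 130 135 140 145 150 155 160 165
 170 175 180 185]
bars x [-113.09332631  -77.53373817] y [-60.80910687  60.16475977]
mallet head [0.44750091 0.01611675 0.05295526] [0.82727664 0.08496798 1.23088156]
```

```bash
cat >> h.py <<'E'
def plan(pos,Rm):
    """move first (tool axes, units of .5 m), then turn (tool axes, units of 2pi)"""
    s=manip.sense(); R0=R.from_quat(s['tool_rot'])
    d=R0.inv().apply(np.array(pos)-s['tcp_pos'])/.5; r=(R0.inv()*R.from_matrix(Rm)).as_rotvec()/(2*np.pi)
    print('t',round(s['t'],2),'tcp',s['tcp_pos'].round(4),'gap',round(s['finger_gap'],3),'F',s['force'].round(1),'q',s['q'].round(2))
    print(' shift first:',d.round(4),'turn:',r.round(4),' if turned first, shift:',R.from_matrix(Rm).inv().apply(np.array(pos)-s['tcp_pos']).round(5)/.5)
def press(nn,pp=30,y=0): return J0+RJ@((nn*n+pp*p+np.array([0,y,0]))/1000), RJ@np.column_stack([p,[0,1,0],-n])
E
python3 -c "
from h import *
P=press(270); print(P[0]); plan(*P)"
```

```text
[0.72828612 0.08487093 0.18754837]
t 0.1 tcp [ 0.1563 -0.6046  0.303 ] gap 0.996 F [-0.7 -0.5  0.9] q [-1.5   0.53  1.43  0.    1.18 -0.18]
 shift first: [ 1.4524 -1.0485  0.2335] turn: [ 0.0186 -0.11    0.052 ]  if turned first, shift: [ 0.92936 -1.47342 -0.47838]
```

```bash
python3 -m crank '[{"dp":[0.03,-0.02,-0.01],"delta_rot":[0,0,0],"fingers":-1},{"dp":[0.06,-0.044,-0.01],"delta_rot":[0,0,0],"fingers":-1},{"dp":[0.06,-0.044,-0.01],"delta_rot":[0,0,0],"fingers":-1},{"dp":[0.06,-0.044,-0.01],"delta_rot":[0,0,0],"fingers":-1},{"dp":[0.06,-0.044,0],"delta_rot":[0,0,0],"fingers":-1},{"dp":[0.06,-0.044,0],"delta_rot":[0,0,0],"fingers":-1},{"dp":[0.06,-0.044,0],"delta_rot":[0,0,0],"fingers":-1},{"dp":[0.06,-0.044,0],"delta_rot":[0,0,0],"fingers":-1},{"dp":[0.06,-0.044,0],"delta_rot":[0,0,0],"fingers":-1},{"dp":[0.06,-0.044,0],"delta_rot":[0,0,0],"fingers":-1},{"dp":[0.06,-0.044,0],"delta_rot":[0,0,0],"fingers":-1},{"dp":[0.06,-0.044,0],"delta_rot":[0,0,0],"fingers":-1}]' 20
python3 -c "
from h import *
P=press(270); plan(*P)"
```

```text
t: 1.1
tcp_pos: [0.428, -0.2721, 0.3241]
tool_rot: [0.992, 0.126, -0.0, -0.0]
force: [0.8, -0.8, 1.4]
finger_gap: 0.001
gripper_force: 0.0
t 1.1 tcp [ 0.428  -0.2721  0.3241] gap 0.001 F [ 0.8 -0.8  1.4] q [-0.79  0.34  1.7   0.    1.1   0.53]
 shift first: [ 0.7601 -0.5406  0.2734] turn: [ 0.0188 -0.11    0.052 ]  if turned first, shift: [ 0.58612 -0.76348 -0.13538]
```

```bash
python3 -m crank '[{"dp":[0.063,-0.045,0],"delta_rot":[0,0,0],"fingers":-1},{"dp":[0.063,-0.045,0],"delta_rot":[0,0,0],"fingers":-1},{"dp":[0.063,-0.045,0],"delta_rot":[0,0,0],"fingers":-1},{"dp":[0.063,-0.045,0],"delta_rot":[0,0,0],"fingers":-1},{"dp":[0.063,-0.045,0],"delta_rot":[0,0,0],"fingers":-1},{"dp":[0.063,-0.045,0],"delta_rot":[0,0,0],"fingers":-1},{"dp":[0.063,-0.045,0],"delta_rot":[0,0,0],"fingers":-1},{"dp":[0.063,-0.045,0],"delta_rot":[0,0,0],"fingers":-1},{"dp":[0.063,-0.045,0],"delta_rot":[0,0,0],"fingers":-1},{"dp":[0.063,-0.045,0],"delta_rot":[0,0,0],"fingers":-1},{"dp":[0.063,-0.045,0],"delta_rot":[0,0,0],"fingers":-1},{"dp":[0,0,0],"delta_rot":[0,0,0],"fingers":-1}]'
python3 -m crank '[{"dp":[0,0,0],"delta_rot":[0.0024,-0.0138,0.0065],"fingers":-1},{"dp":[0,0,0],"delta_rot":[0.0024,-0.0138,0.0065],"fingers":-1},{"dp":[0,0,0],"delta_rot":[0.0024,-0.0138,0.0065],"fingers":-1},{"dp":[0,0,0],"delta_rot":[0.0024,-0.0138,0.0065],"fingers":-1},{"dp":[0,0,0],"delta_rot":[0.0024,-0.0138,0.0065],"fingers":-1},{"dp":[0,0,0],"delta_rot":[0.0024,-0.0138,0.0065],"fingers":-1},{"dp":[0,0,0],"delta_rot":[0.0024,-0.0138,0.0065],"fingers":-1},{"dp":[0,0,0],"delta_rot":[0.0024,-0.0138,0.0065],"fingers":-1},{"dp":[0,0,0],"delta_rot":[0,0,0],"fingers":-1}]'
python3 -c "
from h import *
P=press(270); plan(*P)"
```

```text
t: 2.1
tcp_pos: [0.7036, 0.0585, 0.3234]
tool_rot: [0.992, 0.129, 0.002, -0.002]
force: [0.1, 0.0, 0.3]
finger_gap: 0.002
gripper_force: 0.0
t: 2.85
tcp_pos: [0.7009, 0.0512, 0.3207]
tool_rot: [0.937, -0.042, -0.346, -0.016]
force: [-0.3, -1.2, -1.8]
finger_gap: -0.002
gripper_force: 0.0
t 2.85 tcp [0.7009 0.0512 0.3207] gap -0.002 F [-0.3 -1.2 -1.8] q [-0.09  0.9   0.76  0.    2.19  1.57]
 shift first: [ 0.2099 -0.0718  0.1709] turn: [-0.0003  0.0014 -0.0002]  if turned first, shift: [ 0.20846 -0.07186  0.17264]
```

```bash
python3 -m crank '[{"dp":[0.026,-0.009,0.0215],"delta_rot":[0,0.0014,0],"fingers":-1},{"dp":[0.026,-0.009,0.0215],"delta_rot":[0,0,0],"fingers":-1},{"dp":[0.026,-0.009,0.0215],"delta_rot":[0,0,0],"fingers":-1},{"dp":[0.026,-0.009,0.0215],"delta_rot":[0,0,0],"fingers":-1},{"dp":[0.026,-0.009,0.0215],"delta_rot":[0,0,0],"fingers":-1},{"dp":[0.026,-0.009,0.0215],"delta_rot":[0,0,0],"fingers":-1},{"dp":[0.026,-0.009,0.0215],"delta_rot":[0,0,0],"fingers":-1},{"dp":[0.026,-0.009,0.0215],"delta_rot":[0,0,0],"fingers":-1},{"dp":[0,0,0],"delta_rot":[0,0,0],"fingers":-1},{"dp":[0,0,0],"delta_rot":[0,0,0],"fingers":-1}]'
python3 - <<'E'
from h import *
P=press(270); plan(*P); plan(*press(200))
a=snap('scene','s1')[0]; b=snap('top','t1')[0]
cv2.imwrite('pics/v1.png',np.hstack([cv2.resize(a[60:260,140:400],(400,308)),cv2.resize(b[90:290,130:390],(400,308))])[:,:,::-1])
E
```

```text
t: 3.68
tcp_pos: [0.7286, 0.0856, 0.1893]
tool_rot: [0.939, -0.041, -0.34, -0.015]
force: [-0.3, 0.2, 1.0]
finger_gap: 0.001
gripper_force: 0.0
t 3.68 tcp [0.7286 0.0856 0.1893] gap 0.001 F [-0.3  0.2  1. ] q [-0.04  1.06  0.74  0.03  2.03  1.62]
 shift first: [0.0018 0.0016 0.003 ] turn: [-0.0002 -0.0004  0.    ]  if turned first, shift: [0.00184 0.00158 0.003  ]
t 3.68 tcp [0.7286 0.0856 0.1893] gap 0.001 F [-0.3  0.2  1. ] q [-0.04  1.06  0.74  0.03  2.03  1.62]
 shift first: [0.0015 0.0017 0.143 ] turn: [-0.0002 -0.0004  0.    ]  if turned first, shift: [0.00184 0.00158 0.143  ]
```

View pics/v1.png

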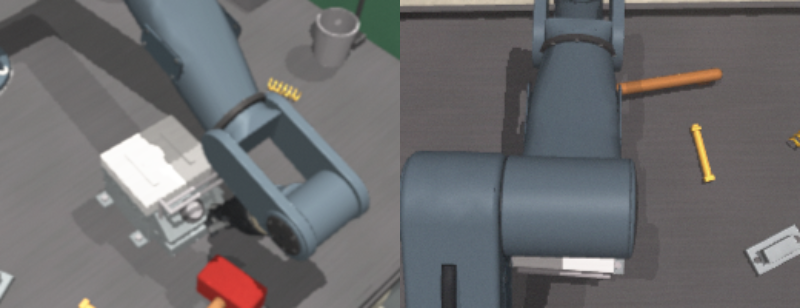

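The fingers line up with the button (left half, px ~(205,210)), clear of the bars, and the forearm is high above the lid. I'll advance along the axis.

```bash
python3 -m crank '[{"dp":[0.001,0.001,0.02],"delta_rot":[0,0,0],"fingers":-1},{"dp":[0.0008,0.0006,0.02],"delta_rot":[0,0,0],"fingers":-1},{"dp":[0,0,0.02],"delta_rot":[0,0,0],"fingers":-1},{"dp":[0,0,0.02],"delta_rot":[0,0,0],"fingers":-1},{"dp":[0,0,0.02],"delta_rot":[0,0,0],"fingers":-1},{"dp":[0,0,0.02],"delta_rot":[0,0,0],"fingers":-1},{"dp":[0,0,0],"delta_rot":[0,0,0],"fingers":-1},{"dp":[0,0,0],"delta_rot":[0,0,0],"fingers":-1}]'
python3 -m crank '[{"dp":[0,0,0.008],"delta_rot":[0,0,0],"fingers":-1},{"dp":[0,0,0.008],"delta_rot":[0,0,0],"fingers":-1},{"dp":[0,0,0],"delta_rot":[0,0,0],"fingers":-1},{"dp":[0,0,0],"delta_rot":[0,0,0],"fingers":-1}]'
python3 -c "
from h import *
plan(*press(200))"
```

```text
t: 4.45
tcp_pos: [0.692, 0.0875, 0.1459]
tool_rot: [0.94, -0.042, -0.338, -0.016]
force: [0.1, -0.8, -0.3]
finger_gap: -0.006
gripper_force: 0.0
t: 4.78
tcp_pos: [0.6865, 0.0883, 0.1385]
tool_rot: [0.94, -0.041, -0.339, -0.016]
force: [-0.0, -0.6, 0.2]
finger_gap: 0.001
gripper_force: 0.0
t 4.78 tcp [0.6865 0.0883 0.1385] gap 0.001 F [-0.  -0.6  0.2] q [-0.04  1.05  0.93  0.03  1.86  1.61]
 shift first: [ 0.0011 -0.0004  0.0109] turn: [-0.0003 -0.001  -0.    ]  if turned first, shift: [ 0.00118 -0.00046  0.01088]
```

```bash
for i in 1; do python3 -m crank '[{"dp":[0.001,0,0.006],"delta_rot":[0,0,0],"fingers":-1},{"dp":[0,0,0.006],"delta_rot":[0,0,0],"fingers":-1},{"dp":[0,0,0],"delta_rot":[0,0,0],"fingers":-1}]'; done
python3 -m crank '[{"dp":[0,0,0.004],"delta_rot":[0,0,0],"fingers":-1},{"dp":[0,0,0.004],"delta_rot":[0,0,0],"fingers":-1},{"dp":[0,0,0],"delta_rot":[0,0,0],"fingers":-1}]'
python3 -c "
from h import *
plan(*press(200)); b=snap('top','t2')"
```

```text
t: 5.03
tcp_pos: [0.683, 0.0886, 0.1331]
tool_rot: [0.94, -0.041, -0.339, -0.016]
force: [0.2, 0.4, 0.8]
finger_gap: -0.001
gripper_force: 0.1
t: 5.28
tcp_pos: [0.6808, 0.0888, 0.1306]
tool_rot: [0.94, -0.041, -0.338, -0.016]
force: [2.4, -0.8, 2.1]
finger_gap: 0.0
gripper_force: 1.8
t 5.28 tcp [0.6808 0.0888 0.1306] gap 0.0 F [ 2.4 -0.8  2.1] q [-0.04  1.05  0.95  0.03  1.84  1.61]
 shift first: [-0.0002 -0.0005 -0.0086] turn: [-0.0003 -0.0012 -0.    ]  if turned first, shift: [-0.00022 -0.0005  -0.00858]
```

```bash
python3 - <<'E'
from h import *
p_,d=snap('scene','s2'); P=(cloud('scene',d)-J0)@RJ*1000
m=(d>0)&(abs(P[...,1])<75)&(P[...,0]>-60)&(P[...,0]<150)
print(np.histogram(P[m][:,2],np.arange(60,300,15)))
E
```

```text
(array([944, 193,  32,  17,  90, 108, 122, 143, 355, 298,   0,   0,   0,
         0,   0]), array([ 60,  75,  90, 105, 120, 135, 150, 165, 180, 195, 210, 225, 240,
       255, 270, 285]))
```

```bash
python3 -m crank '[{"dp":[0,0,0.003],"delta_rot":[0,0,0],"fingers":-1},{"dp":[0,0,0],"delta_rot":[0,0,0],"fingers":-1},{"dp":[0,0,0],"delta_rot":[0,0,0],"fingers":-1},{"dp":[0,0,0],"delta_rot":[0,0,0],"fingers":-1},{"dp":[0,0,0],"delta_rot":[0,0,0],"fingers":-1},{"dp":[0,0,0],"delta_rot":[0,0,0],"fingers":-1},{"dp":[0,0,0],"delta_rot":[0,0,0],"fingers":-1},{"dp":[0,0,0],"delta_rot":[0,0,0],"fingers":-1},{"dp":[0,0,0],"delta_rot":[0,0,0],"fingers":-1},{"dp":[0,0,0],"delta_rot":[0,0,0],"fingers":-1}]'
python3 - <<'E'
from h import *
p_,d=snap('scene','s3'); P=(cloud('scene',d)-J0)@RJ*1000
m=(d>0)&(abs(P[...,1])<75)&(P[...,0]>-60)&(P[...,0]<150)&(P[...,2]>130)&(P[...,2]<260)
q=P[m]; print(len(q)); L=q[(q[:,2]<245)]; print('slope lid',np.polyfit(L[:,2],L[:,0],1),L[:,2].max(),np.median(L[:,0]))
cv2.imwrite('pics/v2.png',cv2.resize(p_[60:260,140:400],(520,400))[:,:,::-1])
E
```

```text
t: 6.22
tcp_pos: [0.6797, 0.0889, 0.1292]
tool_rot: [0.94, -0.041, -0.339, -0.016]
force: [3.7, -0.2, 2.5]
finger_gap: 0.002
gripper_force: 2.1
1356
slope lid [2.93445146e-03 1.10378443e+02] 235.80178476690466 111.95253850232099
```

View pics/v2.png

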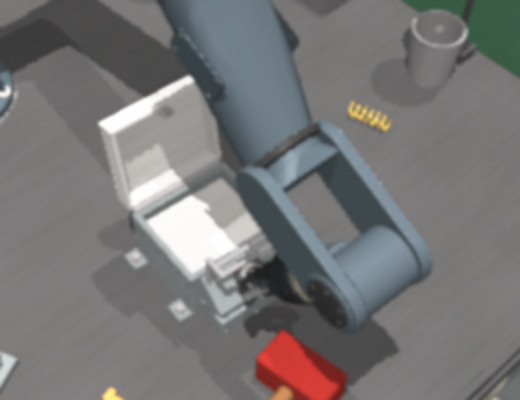

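The lid stands open with the nest exposed (about (195,225)). I'll retract along the axis, then re-erect the tool.

```bash
python3 -m crank '[{"dp":[0,0,-0.01],"delta_rot":[0,0,0],"fingers":-1},{"dp":[0,0,-0.03],"delta_rot":[0,0,0],"fingers":-1},{"dp":[0,0,-0.04],"delta_rot":[0,0,0],"fingers":-1},{"dp":[0,0,-0.04],"delta_rot":[0,0,0],"fingers":-1},{"dp":[0,0,-0.05],"delta_rot":[0,0,0],"fingers":-1},{"dp":[-0.04,0,-0.04],"delta_rot":[0,0,0],"fingers":-1},{"dp":[-0.05,0,-0.04],"delta_rot":[0,0,0],"fingers":-1},{"dp":[-0.05,0,-0.04],"delta_rot":[0,0,0],"fingers":-1},{"dp":[-0.05,0,-0.04],"delta_rot":[0,0,0],"fingers":-1},{"dp":[-0.05,0,-0.04],"delta_rot":[0,0,0],"fingers":-1},{"dp":[0,0,0],"delta_rot":[0,0,0],"fingers":-1}]'
cat >> h.py <<'E'
def down(x,y,z,yaw):  # yaw of tool y, deg
    c=np.radians(yaw); Y=np.array([np.cos(c),np.sin(c),0]); Z=np.array([0,0,-1.]); return np.array([x,y,z]),np.column_stack([np.cross(Y,Z),Y,Z])
E
python3 -c "
from h import *
plan(*down(.4915,-.262,.33,-95)); plan(*down(.4915,-.262,.33,25.5))"
```

```text
t: 7.18
tcp_pos: [0.7048, 0.0869, 0.3561]
tool_rot: [0.941, -0.041, -0.336, -0.016]
force: [0.6, 0.4, 1.0]
finger_gap: -0.001
gripper_force: 0.0
t 7.18 tcp [0.7048 0.0869 0.3561] gap -0.001 F [0.6 0.4 1. ] q [-0.04  0.88  0.71  0.04  2.24  1.63]
 shift first: [-0.2495  0.7326  0.2697] turn: [-0.0003  0.109   0.    ]  if turned first, shift: [-0.36408  0.7324   0.05226]
t 7.18 tcp [0.7048 0.0869 0.3561] gap -0.001 F [0.6 0.4 1. ] q [-0.04  0.88  0.71  0.04  2.24  1.63]
 shift first: [-0.2495  0.7326  0.2697] turn: [-0.114   0.0648 -0.3193]  if turned first, shift: [-0.44628 -0.68542  0.05226]
```

```bash
python3 -m crank '[{"dp":[0,0,0],"delta_rot":[0,0.0156,0],"fingers":-1},{"dp":[0,0,0],"delta_rot":[0,0.0156,0],"fingers":-1},{"dp":[0,0,0],"delta_rot":[0,0.0156,0],"fingers":-1},{"dp":[0,0,0],"delta_rot":[0,0.0156,0],"fingers":-1},{"dp":[0,0,0],"delta_rot":[0,0.0156,0],"fingers":-1},{"dp":[0,0,0],"delta_rot":[0,0.0156,0],"fingers":-1},{"dp":[0,0,0],"delta_rot":[0,0.0156,0],"fingers":-1},{"dp":[0,0,0],"delta_rot":[0,0,0],"fingers":-1}]'
python3 -m crank '[{"dp":[-0.033,0.0665,0],"delta_rot":[0,0,0],"fingers":1},{"dp":[-0.033,0.0665,0],"delta_rot":[0,0,0],"fingers":1},{"dp":[-0.033,0.0665,0],"delta_rot":[0,0,0],"fingers":1},{"dp":[-0.033,0.0665,0],"delta_rot":[0,0,0],"fingers":1},{"dp":[-0.033,0.0665,0],"delta_rot":[0,0,0],"fingers":1},{"dp":[-0.033,0.0665,0],"delta_rot":[0,0,0],"fingers":1},{"dp":[-0.033,0.0665,0],"delta_rot":[0,0,0],"fingers":1},{"dp":[-0.033,0.0665,0],"delta_rot":[0,0,0],"fingers":1},{"dp":[-0.033,0.0665,0],"delta_rot":[0,0,0],"fingers":1},{"dp":[-0.033,0.0665,0],"delta_rot":[0,0,0],"fingers":1},{"dp":[-0.033,0.0665,0],"delta_rot":[0,0,0],"fingers":1}]'
python3 -m crank '[{"dp":[0,0,0],"delta_rot":[0,0,-0.0186],"fingers":1},{"dp":[0,0,0],"delta_rot":[0,0,-0.0186],"fingers":1},{"dp":[0,0,0],"delta_rot":[0,0,-0.0186],"fingers":1},{"dp":[0,0,0],"delta_rot":[0,0,-0.0186],"fingers":1},{"dp":[0,0,0],"delta_rot":[0,0,-0.0186],"fingers":1},{"dp":[0,0,0],"delta_rot":[0,0,-0.0186],"fingers":1},{"dp":[0,0,0],"delta_rot":[0,0,-0.0186],"fingers":1},{"dp":[0,0,0],"delta_rot":[0,0,-0.0186],"fingers":1},{"dp":[0,0,0],"delta_rot":[0,0,-0.0186],"fingers":1},{"dp":[0,0,0],"delta_rot":[0,0,-0.0186],"fingers":1},{"dp":[0,0,0],"delta_rot":[0,0,-0.0186],"fingers":1},{"dp":[0,0,0],"delta_rot":[0,0,-0.0186],"fingers":1}]'
python3 -m crank '[{"dp":[0,0,0],"delta_rot":[0,0,-0.0186],"fingers":1},{"dp":[0,0,0],"delta_rot":[0,0,-0.0186],"fingers":1},{"dp":[0,0,0],"delta_rot":[0,0,-0.0186],"fingers":1},{"dp":[0,0,0],"delta_rot":[0,0,-0.0186],"fingers":1},{"dp":[0,0,0],"delta_rot":[0,0,-0.0186],"fingers":1},{"dp":[0,0,0],"delta_rot":[0,0,-0.0186],"fingers":1},{"dp":[0,0,0],"delta_rot":[0,0,0],"fingers":1},{"dp":[0,0,0],"delta_rot":[0,0,0],"fingers":1}]'
python3 -c "
from h import *
plan(*down(.4915,-.262,.33,25.5)); plan(*down(.4915,-.262,.105,25.5))"
```

```text
t: 7.85
tcp_pos: [0.7016, 0.0873, 0.3481]
tool_rot: [0.999, -0.044, -0.005, -0.001]
force: [0.2, 0.3, -0.5]
finger_gap: -0.001
gripper_force: 0.0
t: 8.77
tcp_pos: [0.4907, -0.263, 0.3483]
tool_rot: [0.999, -0.044, -0.005, -0.002]
force: [0.2, -0.8, -0.9]
finger_gap: 1.0
gripper_force: 0.0
t: 9.77
tcp_pos: [0.4918, -0.2617, 0.3481]
tool_rot: [0.79, 0.613, -0.002, -0.005]
force: [-0.1, -0.2, 0.0]
finger_gap: 1.001
gripper_force: 0.0
t: 10.43
tcp_pos: [0.492, -0.2619, 0.3483]
tool_rot: [0.535, 0.845, -0.001, -0.005]
force: [0.4, -0.3, -0.6]
finger_gap: 1.001
gripper_force: 0.0
t 10.43 tcp [ 0.492  -0.2619  0.3483] gap 1.001 F [ 0.4 -0.3 -0.6] q [-0.69  0.39  1.55 -0.    1.22 -1.13]
 shift first: [-0.0001 -0.0008  0.0366] turn: [-0.0009 -0.0011 -0.0006]  if turned first, shift: [ 0.00016 -0.001    0.03664]
t 10.43 tcp [ 0.492  -0.2619  0.3483] gap 1.001 F [ 0.4 -0.3 -0.6] q [-0.69  0.39  1.55 -0.    1.22 -1.13]
 shift first: [-0.0033  0.0018  0.4866] turn: [-0.0009 -0.0011 -0.0006]  if turned first, shift: [ 1.6000e-04 -1.0000e-03  4.8664e-01]
```

```bash
python3 -m crank '[{"dp":[0,-0.001,0.03],"delta_rot":[-0.0009,-0.0011,-0.0006],"fingers":1},{"dp":[0,0,0.056],"delta_rot":[0,0,0],"fingers":1},{"dp":[0,0,0.056],"delta_rot":[0,0,0],"fingers":1},{"dp":[0,0,0.056],"delta_rot":[0,0,0],"fingers":1},{"dp":[0,0,0.056],"delta_rot":[0,0,0],"fingers":1},{"dp":[0,0,0.056],"delta_rot":[0,0,0],"fingers":1},{"dp":[0,0,0.056],"delta_rot":[0,0,0],"fingers":1},{"dp":[0,0,0.045],"delta_rot":[0,0,0],"fingers":1},{"dp":[0,0,0.03],"delta_rot":[0,0,0],"fingers":1},{"dp":[0,0,0.02],"delta_rot":[0,0,0],"fingers":1},{"dp":[0,0,0],"delta_rot":[0,0,0],"fingers":1},{"dp":[0,0,0],"delta_rot":[0,0,0],"fingers":1}]'
python3 -c "
from h import *
plan(*down(.4915,-.262,.091,25.5))"
```

```text
t: 11.43
tcp_pos: [0.4921, -0.2626, 0.1181]
tool_rot: [0.533, 0.846, -0.0, 0.001]
force: [0.4, -0.4, 0.6]
finger_gap: 0.997
gripper_force: 0.0
t 11.43 tcp [ 0.4921 -0.2626  0.1181] gap 0.997 F [ 0.4 -0.4  0.6] q [-0.69  0.72  1.74 -0.    0.68 -1.14]
 shift first: [ 0.0017 -0.0005  0.0543] turn: [0.0001 0.0003 0.0003]  if turned first, shift: [ 0.00158 -0.00048  0.05426]
```

```bash
python3 -m crank '[{"dp":[0.0016,0,0.02],"delta_rot":[0,0,0],"fingers":1},{"dp":[0,0,0.02],"delta_rot":[0,0,0],"fingers":1},{"dp":[0,0,0.014],"delta_rot":[0,0,0],"fingers":1},{"dp":[0,0,0],"delta_rot":[0,0,0],"fingers":1},{"dp":[0,0,0],"delta_rot":[0,0,0],"fingers":-1},{"dp":[0,0,0],"delta_rot":[0,0,0],"fingers":-1},{"dp":[0,0,0],"delta_rot":[0,0,0],"fingers":-1},{"dp":[0,0,0],"delta_rot":[0,0,0],"fingers":-1},{"dp":[0,0,0],"delta_rot":[0,0,0],"fingers":-1},{"dp":[0,0,0],"delta_rot":[0,0,0],"fingers":-1},{"dp":[0,0,0],"delta_rot":[0,0,0],"fingers":-1},{"dp":[0,0,0],"delta_rot":[0,0,0],"fingers":-1}]' 45
```

```text
t: 12.43
tcp_pos: [0.4919, -0.2621, 0.0919]
tool_rot: [0.532, 0.847, -0.0, 0.002]
force: [-1.6, -0.5, 5.0]
finger_gap: 0.296
gripper_force: 46.6
```

```bash
python3 -m crank '[{"dp":[0,0,-0.01],"delta_rot":[0,0,0],"fingers":-1},{"dp":[0,0,-0.02],"delta_rot":[0,0,0],"fingers":-1},{"dp":[0,0,-0.04],"delta_rot":[0,0,0],"fingers":-1},{"dp":[0,0,-0.05],"delta_rot":[0,0,0],"fingers":-1},{"dp":[0,0,-0.05],"delta_rot":[0,0,0],"fingers":-1},{"dp":[0,0,-0.05],"delta_rot":[0,0,0],"fingers":-1},{"dp":[0,0,-0.05],"delta_rot":[0,0,0],"fingers":-1},{"dp":[0,0,-0.05],"delta_rot":[0,0,0],"fingers":-1},{"dp":[0,0,-0.05],"delta_rot":[0,0,0],"fingers":-1},{"dp":[0,0,-0.05],"delta_rot":[0,0,0],"fingers":-1},{"dp":[0,0,-0.02],"delta_rot":[0,0,0],"fingers":-1},{"dp":[0,0,0],"delta_rot":[0,0,0],"fingers":-1}]'
python3 -c "
from h import *
plan(*down(*J0[:2],.3,-5))"
```

```text
t: 13.43
tcp_pos: [0.4919, -0.2619, 0.3142]
tool_rot: [0.532, 0.847, -0.001, 0.004]
force: [0.9, -0.2, -3.9]
finger_gap: 0.293
gripper_force: 45.7
t 13.43 tcp [ 0.4919 -0.2619  0.3142] gap 0.293 F [ 0.9 -0.2 -3.9] q [-0.69  0.42  1.6  -0.    1.11 -1.14]
 shift first: [0.6208 0.3885 0.0247] turn: [0.0009 0.0011 0.0852]  if turned first, shift: [0.73202 0.01748 0.02832]
```

```bash
python3 -m crank '[{"dp":[0,0,0],"delta_rot":[0.0009,0.0011,0.0142],"fingers":-1},{"dp":[0,0,0],"delta_rot":[0,0,0.0142],"fingers":-1},{"dp":[0,0,0],"delta_rot":[0,0,0.0142],"fingers":-1},{"dp":[0,0.02,0],"delta_rot":[0,0,0.0142],"fingers":-1},{"dp":[0,0.017,0],"delta_rot":[0,0,0.0142],"fingers":-1},{"dp":[0,0,0],"delta_rot":[0,0,0.0142],"fingers":-1},{"dp":[0,0,0],"delta_rot":[0,0,0],"fingers":-1}]'
python3 -m crank '[{"dp":[0.03,0,0],"delta_rot":[0,0,0],"fingers":-1},{"dp":[0.06,0,0],"delta_rot":[0,0,0],"fingers":-1},{"dp":[0.07,0,0],"delta_rot":[0,0,0],"fingers":-1},{"dp":[0.07,0,0],"delta_rot":[0,0,0],"fingers":-1},{"dp":[0.07,0,0],"delta_rot":[0,0,0],"fingers":-1},{"dp":[0.07,0,0],"delta_rot":[0,0,0],"fingers":-1},{"dp":[0.07,0,0],"delta_rot":[0,0,0],"fingers":-1},{"dp":[0.07,0,0],"delta_rot":[0,0,0],"fingers":-1},{"dp":[0.07,0,0],"delta_rot":[0,0,0],"fingers":-1},{"dp":[0.07,0,0],"delta_rot":[0,0,0],"fingers":-1},{"dp":[0.06,0,0],"delta_rot":[0,0,0],"fingers":-1},{"dp":[0.022,0,0],"delta_rot":[0,0,0],"fingers":-1}]'
python3 -m crank '[{"dp":[0,0,0],"delta_rot":[0,0,0],"fingers":-1},{"dp":[0,0,0],"delta_rot":[0,0,0],"fingers":-1},{"dp":[0,0,0],"delta_rot":[0,0,0],"fingers":-1}]'
python3 - <<'E'
from h import *
plan(*down(.5425,.101,.18,-5))
a=snap('scene','s4')[0]; b=snap('top','t4')[0]
cv2.imwrite('pics/v4.png',np.hstack([cv2.resize(a[60:260,140:400],(400,308)),cv2.resize(b[140:340,130:390],(400,308))])[:,:,::-1])
E
```

```text
t: 14.02
tcp_pos: [0.5089, -0.2581, 0.309]
tool_rot: [0.738, 0.675, -0.002, -0.005]
force: [-0.3, 0.9, -2.5]
finger_gap: 0.294
gripper_force: 45.7
t: 15.02
tcp_pos: [0.5397, 0.1103, 0.311]
tool_rot: [0.735, 0.678, -0.001, -0.004]
force: [-0.3, -0.5, -3.0]
finger_gap: 0.296
gripper_force: 45.6
t: 15.27
tcp_pos: [0.5408, 0.1051, 0.3113]
tool_rot: [0.737, 0.676, -0.002, -0.003]
force: [0.4, -0.3, -3.0]
finger_gap: 0.292
gripper_force: 45.6
t 15.27 tcp [0.5408 0.1051 0.3113] gap 0.292 F [ 0.4 -0.3 -3. ] q [-0.01  0.42  1.61  0.    1.12  0.07]
 shift first: [-0.0081  0.0061  0.2626] turn: [-0.0011 -0.0001  0.0001]  if turned first, shift: [-0.00792  0.0042   0.26264]
```

View pics/v4.png

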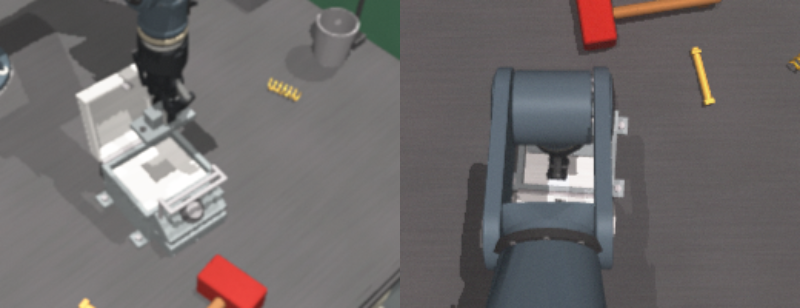

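The body hangs level in the gripper above the nest (left, px ~(155,125)), and the lid is open behind it. Lowering.

```bash
python3 -m crank '[{"dp":[-0.008,0.004,0.02],"delta_rot":[-0.0011,0,0],"fingers":-1},{"dp":[0,0,0.03],"delta_rot":[0,0,0],"fingers":-1},{"dp":[0,0,0.04],"delta_rot":[0,0,0],"fingers":-1},{"dp":[0,0,0.04],"delta_rot":[0,0,0],"fingers":-1},{"dp":[0,0,0.04],"delta_rot":[0,0,0],"fingers":-1},{"dp":[0,0,0.03],"delta_rot":[0,0,0],"fingers":-1},{"dp":[0,0,0.03],"delta_rot":[0,0,0],"fingers":-1},{"dp":[0,0,0.02],"delta_rot":[0,0,0],"fingers":-1},{"dp":[0,0,0],"delta_rot":[0,0,0],"fingers":-1},{"dp":[0,0,0],"delta_rot":[0,0,0],"fingers":-1},{"dp":[0,0,0],"delta_rot":[0,0,0],"fingers":-1}]'
python3 -c "
from h import *
plan(*down(.5425,.101,.164,-5))"
```

```text
t: 16.28
tcp_pos: [0.5438, 0.1014, 0.1876]
tool_rot: [0.737, 0.675, 0.002, 0.001]
force: [0.7, -0.3, -0.9]
finger_gap: 0.293
gripper_force: 45.5
t 16.28 tcp [0.5438 0.1014 0.1876] gap 0.293 F [ 0.7 -0.3 -0.9] q [-0.02  0.6   1.72  0.    0.82  0.07]
 shift first: [-0.0011 -0.0026  0.0472] turn: [ 0.0005 -0.0003 -0.0001]  if turned first, shift: [-0.001  -0.0025  0.0472]
```

```bash
python3 -m crank '[{"dp":[0,-0.002,0.016],"delta_rot":[0.0005,0,0],"fingers":-1},{"dp":[0,0,0.014],"delta_rot":[0,0,0],"fingers":-1},{"dp":[0,0,0.008],"delta_rot":[0,0,0],"fingers":-1},{"dp":[0,0,0.004],"delta_rot":[0,0,0],"fingers":-1},{"dp":[0,0,0],"delta_rot":[0,0,0],"fingers":-1},{"dp":[0,0,0],"delta_rot":[0,0,0],"fingers":-1}]'
python3 -m crank '[{"dp":[0,0,0.003],"delta_rot":[0,0,0],"fingers":-1},{"dp":[0,0,0],"delta_rot":[0,0,0],"fingers":-1},{"dp":[0,0,0],"delta_rot":[0,0,0],"fingers":-1}]'
```

```text
t: 16.78
tcp_pos: [0.542, 0.102, 0.1657]
tool_rot: [0.737, 0.676, -0.0, -0.001]
force: [0.1, -1.1, -3.0]
finger_gap: 0.291
gripper_force: 45.7
t: 17.03
tcp_pos: [0.5421, 0.102, 0.1644]
tool_rot: [0.737, 0.676, -0.0, -0.001]
force: [0.2, 0.2, -3.6]
finger_gap: 0.293
gripper_force: 45.7
```

```bash
python3 -m crank '[{"dp":[0,0,0.0025],"delta_rot":[0,0,0],"fingers":-1},{"dp":[0,0,0],"delta_rot":[0,0,0],"fingers":-1},{"dp":[0,0,0],"delta_rot":[0,0,0],"fingers":-1}]'
python3 -m crank '[{"dp":[0,0,0.002],"delta_rot":[0,0,0],"fingers":-1},{"dp":[0,0,0],"delta_rot":[0,0,0],"fingers":-1},{"dp":[0,0,0],"delta_rot":[0,0,0],"fingers":-1}]'
```

```text
t: 17.28
tcp_pos: [0.5422, 0.102, 0.1639]
tool_rot: [0.737, 0.676, 0.0, -0.001]
force: [-2.0, 1.1, 3.9]
finger_gap: 0.297
gripper_force: 46.5
t: 17.53
tcp_pos: [0.5422, 0.102, 0.1639]
tool_rot: [0.737, 0.676, 0.0, -0.001]
force: [-2.6, 1.0, 11.2]
finger_gap: 0.296
gripper_force: 47.5
```

```bash
python3 -m crank '[{"dp":[0,0,-0.002],"delta_rot":[0,0,0],"fingers":-1},{"dp":[0,0,0],"delta_rot":[0,0,0],"fingers":-0.2},{"dp":[0,0,0],"delta_rot":[0,0,0],"fingers":0.1},{"dp":[0,0,0],"delta_rot":[0,0,0],"fingers":0.1},{"dp":[0,0,0],"delta_rot":[0,0,0],"fingers":0.1},{"dp":[0,0,0],"delta_rot":[0,0,0],"fingers":0.1}]' 20
python3 -m crank '[{"dp":[0,0,-0.01],"delta_rot":[0,0,0],"fingers":0.1},{"dp":[0,0,-0.03],"delta_rot":[0,0,0],"fingers":0.1},{"dp":[0,0,-0.05],"delta_rot":[0,0,0],"fingers":0.1},{"dp":[0,0,-0.06],"delta_rot":[0,0,0],"fingers":0.1},{"dp":[0,0,-0.06],"delta_rot":[0,0,0],"fingers":0.1},{"dp":[0,0,-0.06],"delta_rot":[0,0,0],"fingers":0.1},{"dp":[0,0,-0.06],"delta_rot":[0,0,0],"fingers":0.1},{"dp":[0,0,-0.05],"delta_rot":[0,0,0],"fingers":0.1},{"dp":[0,0,0],"delta_rot":[0,0,0],"fingers":0.1},{"dp":[0,0,0],"delta_rot":[0,0,0],"fingers":0.1}]'
python3 - <<'E'
from h import *
p_,d=snap('scene','s5'); P=(cloud('scene',d)-J0)@RJ*1000
m=(d>0)&(abs(P[...,1])<65)&(abs(P[...,0])<56)&(P[...,2]>60)&(P[...,2]<125)
q=P[m]
for lo,hi in((60,78),(80,92),(108,122)):
    s=q[(q[:,2]>lo)&(q[:,2]<hi)]; print(lo,len(s),np.median(s[:,2]), cv2.minAreaRect(s[:,:2].astype(np.float32)), np.linalg.lstsq(np.c_[s[:,:2],np.ones(len(s))],s[:,2],rcond=None)[0])
cv2.imwrite('pics/v5.png',cv2.resize(p_[60:260,140:400],(650,500))[:,:,::-1])
E
```

```text
t: 18.03
tcp_pos: [0.5421, 0.1019, 0.1628]
tool_rot: [0.737, 0.676, -0.0, -0.001]
force: [-0.7, 0.4, -0.1]
finger_gap: 0.547
gripper_force: 0.0
t: 18.87
tcp_pos: [0.5429, 0.1017, 0.355]
tool_rot: [0.737, 0.676, 0.001, 0.0]
force: [-0.3, -0.5, -0.5]
finger_gap: 0.55
gripper_force: 0.0
60 768 72.83373630411472 ((1.4544219970703125, -1.0340652465820312), (127.87733459472656, 108.37271118164062), 89.73548126220703) [-6.46622672e-03  2.23570632e-03  7.27933821e+01]
80 313 85.63289690776645 ((8.856937408447266, 0.5464057922363281), (101.13894653320312, 93.9104995727539), 89.64146423339844) [ 4.57536019e-03 -7.45723010e-03  8.57415801e+01]
108 185 113.78820232858725 ((-10.294934272766113, -0.48975181579589844), (28.800153732299805, 61.52302551269531), 3.0394740104675293) [6.55940532e-02 3.81175303e-03 1.14335869e+02]
```

View pics/v5.png

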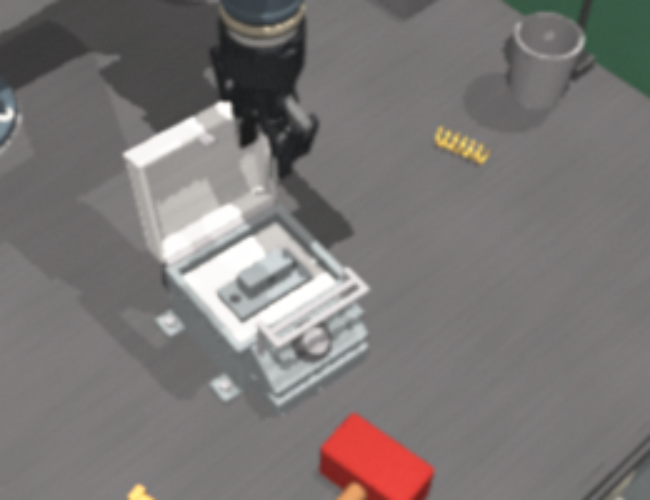

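The body sits flat in the nest: base top 86 mm, boss top 114 mm, centred at about (265,285). The lid is open and the gripper is clear.

```bash
python3 -c "
from station import manip
print(manip.sign_off())"
```

```text
the job is handed in; nothing more can be done
None
```

The job is handed in: the button was pressed and the lid sprang open, and the latch body now lies flat in the nest, released with the gripper clear, at about 19 s; I never touched the springs, pin or mallet.

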